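# Load the long painted panel into the wet-panel carrier

## Task

Take the paint tube out of the wooden carrier and lay it on the table clear of the carrier. Then take the longer of the two panels off the sloped drying rest and load it, batten side up, into the carrier: tilt it in under one end lip, let the other end down past the other lip, and leave it lying flat on the end ledges, centred lengthwise so that both its ends are caught under the lips. Leave the short panel, the bottle and the jar where they are, and let go of everything.

Things in the scene. Friction and masses are not known exactly. Their poses are not given: they have to be found in the camera images.
- carrier: Fixed open wooden tray (panel carrier), 226 x 140 x 48 mm outside. Origin: centre of underside, on the table; x along its length, away from the robot within 0.25 rad, y across, z up. Inside 208 x 122; floor top at z 6. At each end (x) a full-width ledge, 38 long, top at z 22, leaves a well 132 long between. It stands left or right of the midline, the rest on the other side.
- carrier_lip (a point): Middle of the inner lower edge of the carrier's robot-side lip, at x -82, z 40 in the carrier's frame, same axes. This lip and its mirror image at the far end (x +82) reach 22 inwards from the end walls over the ledges, full width, underside at z 40, top at z 48, so the opening from above is only 164 long and 122 wide.
- drying_rest: Fixed sloped wooden rest, 170 x 250 mm, 140 high. Origin: centre of its underside, on the table; x uphill, away from the robot within 0.25 rad. The board rises at 35 degrees towards +x; a strip along its lower edge, 17 above the board, holds the panels; a strip 10 high parts the two bays (y about -62, +62). Which bay has which panel varies.
- panel_long_batten (a point): Centre of the batten on the long panel: plywood 180 (x) x 110 (y) x 6, 0.15 to 0.31 kg, face down. The batten, 22 (x) x 80 (y) x 32 high, is for grasping; its centre is 22 above the panel's underside, 16 above the plywood top. x along the length (uphill at the start), z out of the batten side (35 degrees off vertical, towards the robot). Side strips 120 long, 8 high at y -46, +46.
- panel_short_batten (a point): The same point of the short panel, 128 x 110 x 6 mm, same batten, same axes. It stays on the rest.
- tube_mid (a point): Middle (half-way up) of a part-used paint tube, 32 (x) x 99 (y) x 24 mm high, lying on the floor of the carrier between the ledges, where it keeps a panel from lying flat; y along the tube, cap towards -y, within 0.5 rad of the carrier's y. Grasp it across x at its middle.
- tall_bottle: Squeeze bottle with a pointed nozzle, 41 x 47 x 146 mm, standing loose between rest and carrier. Origin: centre of its underside. Apart from the jar all other clutter is fixed and lies at x over 0.76, x under 0.37 or |y| over 0.43.
- jar: Round glass jar with a screw cap, 45 across, 105 mm high, standing loose between rest and carrier. Origin: centre of its underside.
Not all that is in view belongs to the job. What is shaped like the part that bears tube_mid but orange or pink is not meant.

How it is judged:
By the outcome, as a careful person would: the job done as asked, in the order asked, and still so for the second after the job is handed in, with the robot touching nothing.
It also fails if it takes over 69 s, if anything falls off the work surface, if the arm or the gripper's body presses on something with over 40 N, if the wrist force passes 120 N, or if a joint passes its speed limit or range.

## Robot

A 6-joint arm with a two-finger parallel gripper is mounted at the origin on a cart in front of the work surface, level with it; the furniture and walls round the work are solid. World frame = base frame: x ahead of the robot, y to its left, z up, the work surface at z = 0. Lengths are in m, angles in rad, forces in N, time in s.
With the tool pointing down it reaches from about 0.325 to 0.85 m from the base axis. Payload 4.4 kg.
Tool frame: the origin (TCP) lies between the finger pads; the fingertips stand 11 mm ahead of it and the grasp point (between the pads) lies 8 mm behind it (finger_overhang is the distance from the TCP to the fingertips, in m); z points along the fingers, y is the line along which they close (so a half turn about z gives the same grasp; the last joint's range is limited). The gripper opens to 94 mm and grips with 3 to 60 N. Pads are 16 mm wide; open, the fingers measure 119 mm over their backs; the gripper's body (75 mm by 177 mm) begins 78 mm behind the grasp point.
Start: joints at [1.117, 0.207, 1.542, -0, 1.393, -0.15], TCP at [0.172, 0.549, 0.216] pointing down, gripper open.
Joint ranges: [-2.73, 2.73], [-0.86, 2.22], [0.23, 2.46], [-1.11, 4.25], [0.08, 2.63], [-2.82, 2.82]. Speed limits (rad/s): [2.79, 2.79, 3.14, 3.14, 3.14, 3.14].

## Interface

Orientations are given as a rotation vector (axis times angle).
In Python, from cell import * gives the robot as it stands.
- The arm moves only by the tool jog_arm, never from a script. Its argument "targets" is a list that holds one entry, the list of rows, each a list of 6 numbers: the shift along the tool's x, y, z scaled (see below), then the turn, a rotation vector about the tool's x, y, z scaled (see below). In form: [[[tx, ty, tz, ax, ay, az], ...]]. A call has 1 to 20 rows; each row is the pose to reach, as a shift and turn from the pose commanded when the call began, along the tool's axes at that moment, turning the shorter way round; what a row does not reach only later rows make up. The controller multiplies each number of a shift by 50 cm and each number of a turn by 2 pi rad. A row lasts 1/10 s, in which the tool goes at most 50 mm and 8.59 degrees, less where a joint would pass 70% of its speed; a pose out of reach is approached as far as the arm can. A call with a number of a shift or a turn outside -1 to 1 is refused whole. A call with a gripper value outside its range is refused whole. "gripper" is the closure, from 0 (fully open) to 1 (shut), set as the call begins (left out, the last holds). The fingers move at their own pace and stop on an object; "squeeze" is the grip in N (left out, the last holds). Time passes only in rows, so rows that repeat a pose let the fingers close. It gives the time, the measured TCP pose, the force, the opening and the grip force at its end, in the units of the state.
- sense(): the state, without advancing time (a new reading comes with each control period).
- capture(name): name is "scene" or "top" or "wrist"; returns (picture, depth): 480x640x3 uint8, red, green, blue; 480x640 float32, m along the optical axis (not along the pixel's ray), 0 where there is no reading.
- camera_params(name): a dict with "fx", "fy", "cx", "cy" (pixels), "dist_coeffs" ([k1, k2, p1, p2, k3] as OpenCV has them; the pictures are not rectified), "position" and "attitude" of the camera in the world. Camera axes: x right, y down, z forward; pixel columns grow to the right and rows downward; lengths in m; the calibration is good to about 2 mm. A picture is of the moment at which its call begins: read the wrist's pose just before it. camera_params takes no time and is no camera call; for the wrist camera it gives the pose at the moment of the call.
- finish_job(): hands the job in; it is judged then, once.
Trained networks look in the newest picture that a camera, given by its name, has taken for a name from the list of things; names that differ only in an ending like _2 or _b are one class to them, and where a whole thing is asked for, a point or a joint stands for the part that bears it (a point fixed in the world has none). Each returns a list of dicts, best first, with "conf" (0 to 1); they miss things now and then, are a little off and sometimes report something else, mostly with a low value. They report only what shows in the picture. A call takes as long as a camera call. They do not tell look-alikes from the thing itself.
- trace(target, camera): "region" (480x640 bool, what is visible of it) and "bbox" ([left, top, right, bottom] in pixels, round what is visible of it).
- mark_of(target, camera): "xy" ([column, row] in pixels: a listed point, or the origin of a listed thing).
The state is a dict: "time_s": time; "q": joint angles; "qvel": joint speeds; "joint_torque": joint torques, N m; "tcp_pos": TCP position; "tool_rot": TCP orientation; "force": force on the tool from outside, world axes, zero at the start; "torque": the same for the moment, N m; "gripper_width": finger opening in m; "grasp_force": force on a finger pad.
Only numpy, scipy, OpenCV 4.12 (cv2) and the standard library are available. Lean on these libraries where they do the work, as an engineer would, in place of code of your own. Each camera call takes 0.05 s, during which the arm holds its last target. There are 200 camera calls.

## Working session

There is one attempt and no reset: what is moved stays moved. The work goes in short steps, Python scripts to look and compute and a tool call to move; the robot and the scene stay as the last step left them, time stands still between calls to the robot, and variables do not carry over. Pictures are saved under pics/ and viewed, at most 10 in all, crops included, and the job is handed in when it is done.

Besides the shell and the picture viewer there is one more tool, called after "Call:" in YAML: its name, and indented under it one key for each argument. jog_arm: Moves the arm, as the interface text tells. Shifts and turns lie within -1 to 1; 1 stands for 50 cm of shift or 2 pi rad of turn. Its arguments: {"type":"object","properties":{"targets":{"type":"array","items":{"type":"array","items":{"type":"array","items":{"type":"number"}}}},"gripper":{"type":"number"},"squeeze":{"type":"number"}},"required":["targets"]}

```bash
ls; mkdir -p pics
cat > h.py <<'E'
from cell import *
import numpy as np, cv2
from scipy.spatial.transform import Rotation as R
def cam(n):
    p=camera_params(n); K=np.array([[p['fx'],0,p['cx']],[0,p['fy'],p['cy']],[0,0,1.]])
    a=np.array(p['attitude'],float)
    Rm=a if a.shape==(3,3) else R.from_rotvec(a).as_matrix()
    return K,np.array(p['dist_coeffs'],float),np.array(p['position']),Rm
def rays(n,uv):
    K,d,t,Rm=cam(n); q=cv2.undistortPoints(np.array(uv,float).reshape(-1,1,2),K,d)[:,0]
    return t,np.c_[q,np.ones(len(q))]@Rm.T
def at_depth(n,uv,z):
    t,r=rays(n,uv); return t+r*np.array(z).reshape(-1,1)
def at_z(n,uv,z):
    t,r=rays(n,uv); return t+r*((z-t[2])/r[:,2])[:,None]
def cloud(n,dep,mask):
    v,u=np.nonzero(mask&(dep>0)); return at_depth(n,np.c_[u,v],dep[v,u])
def proj(n,P):
    K,d,t,Rm=cam(n); return cv2.projectPoints((np.atleast_2d(P)-t)@Rm,np.zeros(3),np.zeros(3),K,d)[0][:,0]
def shot(n,f):
    im,de=capture(n); cv2.imwrite(f'pics/{f}.png',im[...,::-1]); return im,de
E
python3 - <<'E'
from h import *
s=sense(); print({k:np.round(v,3).tolist() for k,v in s.items()})
print(camera_params('top'))
a,_=shot('top','top0'); b,_=shot('scene','sc0')
for n in ('top','scene'):
    for t in ['carrier','carrier_lip','drying_rest','panel_long_batten','panel_short_batten','tube_mid','tall_bottle','jar']:
        m=mark_of(t,n); r=trace(t,n)
        print(n,t,[(round(x['conf'],2),np.round(x['xy']).tolist()) for x in m[:3]],[(round(x['conf'],2),x['bbox']) for x in r[:3]])
E
```

```text
pics
{'time_s': 0.0, 'q': [1.117, 0.207, 1.543, -0.0, 1.394, -0.151], 'qvel': [-0.001, -0.002, 0.001, -0.001, 0.001, 0.002], 'joint_torque': [-0.0, -37.088, -28.142, 0.07, 0.036, -0.0], 'tcp_pos': [0.172, 0.548, 0.215], 'tool_rot': [-0.475, -3.105, 0.003], 'force': [0.995, 0.339, -0.47], 'torque': [-0.016, 0.015, 0.024], 'grasp_force': 0.0, 'gripper_width': 0.094}
{'fx': 483.11663152205944, 'fy': 483.11663152205944, 'cx': 318.2148448252809, 'cy': 240.60595348678248, 'dist_coeffs': array([-0.11225093,  0.        ,  0.        ,  0.        ,  0.        ]), 'position': array([0.47448695, 0.05916285, 1.13322197]), 'attitude': array([-2.21264071,  2.1567112 , -0.05598158])}
top carrier [(0.86, [234.0, 228.0])] [(0.6, [199.6, 177.4, 267.0, 280.9])]
top carrier_lip [(0.98, [230.0, 265.0])] [(0.74, [197.9, 177.2, 269.2, 279.4]), (0.46, [333.2, 146.4, 354.6, 171.5])]
top drying_rest [(0.77, [456.0, 241.0])] [(0.65, [402.4, 195.4, 533.9, 289.2])]
top panel_long_batten [(0.62, [440.0, 245.0])] [(0.78, [404.8, 199.6, 475.2, 277.8])]
top panel_short_batten [(0.9, [493.0, 262.0]), (0.17, [237.0, 23
[... 512 characters left out ...]
 (0.66, [364.3, 193.8, 383.9, 235.2])]
scene carrier_lip [(0.98, [241.0, 223.0])] [(0.69, [215.7, 176.2, 311.6, 254.6])]
scene drying_rest [(0.56, [417.0, 328.0])] [(0.9, [355.4, 243.7, 493.9, 383.7])]
scene panel_long_batten [(0.57, [396.0, 288.0])] [(0.78, [355.1, 248.9, 440.6, 340.3])]
scene panel_short_batten [(0.88, [434.0, 334.0])] []
scene tube_mid [(0.92, [258.0, 304.0]), (0.63, [338.0, 195.0]), (0.5, [189.0, 209.0])] [(0.95, [241.2, 297.2, 279.6, 312.0]), (0.76, [250.3, 208.1, 266.6, 231.0]), (0.55, [173.7, 201.7, 208.0, 212.9])]
scene tall_bottle [(0.59, [375.0, 231.0])] [(0.82, [366.0, 191.8, 384.2, 235.3])]
scene jar [(0.68, [313.0, 299.0])] [(0.78, [304.1, 265.4, 322.7, 306.6])]
```

View pics/top0.png

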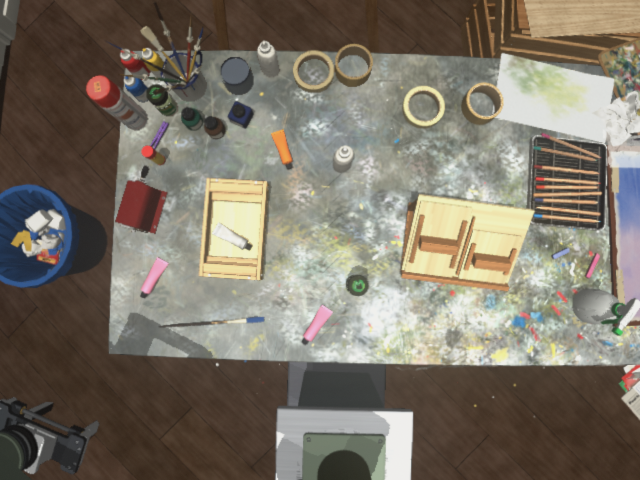

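Run:
```python
from h import *
im,de=capture('top')
cv2.imwrite('pics/crop1.png',cv2.resize(im[165:295,185:275,::-1],None,fx=4.5,fy=4.5,interpolation=cv2.INTER_CUBIC))
for t in ['carrier','panel_long_batten','panel_short_batten','tall_bottle','tube_mid','jar','drying_rest']:
    for r in trace(t,'top')[:1 if t!='tube_mid' and t!='jar' else 5]:
        P=cloud('top',de,r['region']); 
        rect=cv2.minAreaRect(P[:,:2].astype(np.float32))
        print(t,round(r['conf'],2),len(P),np.round(np.median(P,0),3),'z',np.round(np.percentile(P[:,2],[2,50,98]),3),[np.round(x,3) for x in rect])
# heights maps: carrier rim points
P=cloud('top',de,np.ones(de.shape,bool))
m=(P[:,0]>.37)&(P[:,0]<.7)&(P[:,1]>.1)&(P[:,1]<.4)
c=P[m]; 
for lo,hi in((.04,.056),(.025,.036),(.017,.027)):
    q=c[(c[:,2]>lo)&(c[:,2]<hi)]; print(lo,len(q),[np.round(x,3) for x in cv2.minAreaRect(q[:,:2].astype(np.float32))])
for n,uv,z in(('carrier',(234,228),0),('lip',(230,265),.04),('tube',(234,239),.018),('long',(440,245),.09),('short',(493,262),.09),('rest',(456,241),0),('jar',(356,285),0),('bottle',(342,165),0)):
    print(n,at_z('top',[uv],z).round(3))
```

```text
carrier 0.83 5831 [0.574 0.266 0.022] z [0.002 0.022 0.051] [array([0.569, 0.266]), array([0.143, 0.241]), np.float64(87.533)]
panel_long_batten 0.63 3632 [ 0.552 -0.185  0.105] z [0.037 0.105 0.137] [array([ 0.547, -0.188]), array([0.114, 0.152]), np.float64(84.078)]
panel_short_batten 0.76 2464 [ 0.515 -0.305  0.089] z [0.036 0.089 0.107] [array([ 0.513, -0.309]), array([0.112, 0.11 ]), np.float64(83.273)]
tall_bottle 0.74 430 [0.718 0.022 0.105] z [0.015 0.105 0.143] [array([0.725, 0.02 ]), array([0.034, 0.045]), np.float64(21.211)]
tube_mid 0.95 364 [0.548 0.276 0.022] z [0.007 0.022 0.031] [array([0.548, 0.271]), array([0.098, 0.026]), np.float64(66.006)]
tube_mid 0.79 385 [0.761 0.162 0.015] z [0.001 0.015 0.025] [array([0.758, 0.163]), array([0.097, 0.03 ]), np.float64(17.727)]
tube_mid 0.68 486 [0.352 0.07  0.015] z [-0.     0.015  0.024] [array([0.345, 0.073]), array([0.031, 0.104]), np.float64(59.795)]
tube_mid 0.59 442 [0.448 0.458 0.015] z [0.    0.015 0.025] [array([0.447, 0.463]), array([0.032, 0.096]), np.float64(59.947)]
jar 0.71 376 [ 0.446 -0.014  0.104] z [0.045 0.104 0.109] [array([ 0.446, -0.015]), array([0.043, 0.044]), np.float64(1.764)]
drying_rest 0.75 3432 [ 0.581 -0.267  0.108] z [0.013 0.108 0.138] [array([ 0.55 , -0.251]), array([0.254, 0.203]), np.float64(85.016)]
0.04 2243 [array([0.566, 0.267]), array([0.142, 0.228]), np.float64(87.659)]
0.025 335 [array([0.565, 0.263]), array([0.134, 0.223]), np.float64(87.782)]
0.017 1121 [array([0.57 , 0.263]), array([0.135, 0.214]), np.float64(87.893)]
carrier [[0.569 0.272 0.   ]]
lip [[0.481 0.271 0.04 ]]
tube [[0.542 0.268 0.018]]
long [[ 0.536 -0.194  0.09 ]]
short [[ 0.502 -0.312  0.09 ]]
rest [[ 0.552 -0.254  0.   ]]
jar [[ 0.443 -0.019  0.   ]]
bottle [[0.726 0.02  0.   ]]
```

View crop.

View pics/crop1.png

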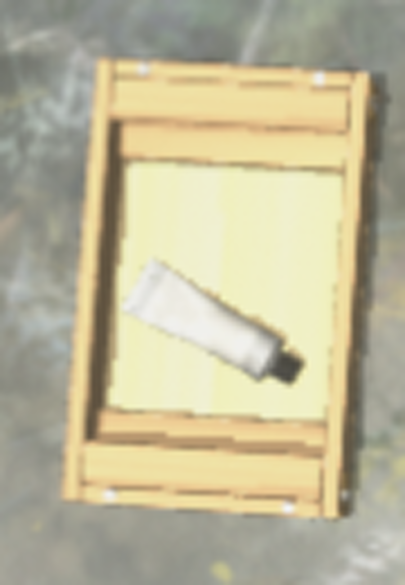

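```bash
cat >> h.py <<'E'
def pose(p,yang,tilt=0.,tdir=None):
    """tool down with tool y at yang in world; optional extra world rotvec tilt"""
    Y=np.array([np.cos(yang),np.sin(yang),0]);Z=np.array([0,0,-1.])
    return np.array(p,float),np.c_[np.cross(Y,Z),Y,Z]
def rel(T0,T1):
    (p0,R0),(p1,R1)=T0,T1
    return np.r_[R0.T@(p1-p0)/.5,R.from_matrix(R0.T@R1).as_rotvec()/(2*np.pi)].round(4)
def now():
    s=sense(); return np.array(s['tcp_pos']),R.from_rotvec(s['tool_rot']).as_matrix()
E
python3 - <<'E'
from h import *
T=now()
ya=np.deg2rad(-24)
for z in(.2,.11,.021): print(rel(T,pose([.548,.271,z],ya)).tolist())
E
```

```text
[-0.8836, -0.3049, 0.0329, -0.0, 0.0, 0.2683]
[-0.8836, -0.3049, 0.2129, -0.0, 0.0, 0.2683]
[-0.8836, -0.3049, 0.3909, -0.0, 0.0, 0.2683]
```

The picture shows four look-alikes: white tube in the carrier (234,238), orange (283,148), pink (317,325) and pink (154,277). The crop confirms the white one, cap toward the lower right (crop 290,365). The long panel is the left one at (440,240), the short one is at (493,260), the jar at (356,285) and the bottle at (342,160).

Call:
jog_arm:
  targets:
    - [[-0.884,-0.305,0.033,0,0,0.268],[-0.884,-0.305,0.033,0,0,0.268],[-0.884,-0.305,0.033,0,0,0.268],[-0.884,-0.305,0.033,0,0,0.268],[-0.884,-0.305,0.033,0,0,0.268],[-0.884,-0.305,0.033,0,0,0.268],[-0.884,-0.305,0.033,0,0,0.268],[-0.884,-0.305,0.033,0,0,0.268],[-0.884,-0.305,0.033,0,0,0.268],[-0.884,-0.305,0.033,0,0,0.268],[-0.884,-0.305,0.033,0,0,0.268],[-0.884,-0.305,0.033,0,0,0.268],[-0.884,-0.305,0.033,0,0,0.268],[-0.884,-0.305,0.033,0,0,0.268]]
  gripper: 0.45

```text
time_s: 3.5
tcp_pos: [0.5481, 0.271, 0.1999]
tool_rot: [-2.632, -1.715, 0.0]
force: [0.1, -0.6, 0.3]
gripper_width: 0.0515
grasp_force: 0.0
```

Run:
```python
from h import *
T=now(); print(T[0],sense()['gripper_width'])
im,de=shot('wrist','w1')
r=trace('tube_mid','wrist'); m=mark_of('tube_mid','wrist')
print([(round(x['conf'],2),np.round(x['xy']),at_z('wrist',[x['xy']],.018).round(4)) for x in m[:3]])
for x in r[:2]:
    P=cloud('wrist',de,x['region']); P=P[P[:,2]>.009]
    print(x['conf'],x['bbox'],np.percentile(P[:,2],[5,50,95]).round(3),[np.round(v,4) for v in cv2.minAreaRect(P[:,:2].astype(np.float32))],P.mean(0))
P=cloud('wrist',de,np.ones(de.shape,bool))
for a,b in((.04,.056),(.017,.027)):
    q=P[(P[:,2]>a)&(P[:,2]<b)&(abs(P[:,0]-.566)<.14)&(abs(P[:,1]-.267)<.1)]; print(len(q),[np.round(v,4) for v in cv2.minAreaRect(q[:,:2].astype(np.float32))],np.median(q[:,2]))
```

```text
[0.54810433 0.27095242 0.19988783] 0.0514789802442412
[(0.86, array([125.,  72.]), array([[0.4473, 0.4607, 0.018 ]])), (0.72, array([313., 219.]), array([[0.5443, 0.2746, 0.018 ]])), (0.7, array([559., 232.]), array([[0.7569, 0.1673, 0.018 ]]))]
0.9 [513.6, 187.5, 601.0, 274.4] [0.01  0.017 0.023] [array([0.7498, 0.1612]), array([0.0804, 0.0256]), np.float64(20.2971)] [0.74826976 0.16351182 0.01710456]
0.65 [65.0, 56.4, 187.1, 94.3] [0.01  0.018 0.023] [array([0.438 , 0.4668]), array([0.0266, 0.0834]), np.float64(63.6352)] [0.43977867 0.4648127  0.01730574]
13578 [array([0.5648, 0.2689]), array([0.1405, 0.2261]), np.float64(87.7151)] 0.04775002758907723
7761 [array([0.564 , 0.2734]), array([0.1332, 0.2014]), np.float64(87.6361)] 0.021965963181776293
```

Run:
```python
from h import *
im,de=capture('wrist')
P=cloud('wrist',de,np.ones(de.shape,bool))
a=-0.040;c,s=np.cos(a),np.sin(a); C=np.array([.5648,.2689])
L=(P[:,:2]-C)@np.array([[c,-s],[s,c]])
q=P[(abs(L[:,0])<.060)&(abs(L[:,1])<.054)&(P[:,2]>.012)&(P[:,2]<.04)]
print(len(q),[np.round(v,4) for v in cv2.minAreaRect(q[:,:2].astype(np.float32))],q.mean(0),np.percentile(q[:,2],[5,50,99]))
T=now()
for z in(.11,.021): print(rel(T,pose([.5465,.2725,z],np.deg2rad(-24))).tolist())
```

```text
2212 [array([0.5427, 0.2701]), array([0.0898, 0.0284]), np.float64(60.602)] [0.54478385 0.27193105 0.02211448] [0.01346489 0.02269286 0.03013395]
[0.0012, -0.0039, 0.18, 0.0, -0.0, 0.0004]
[0.0012, -0.0039, 0.358, 0.0, -0.0, 0.0004]
```

Call:
jog_arm:
  targets:
    - [[0,-0.0076,0.18,0,0,0.008],[0,-0.0076,0.18,0,0,0.008],[0,-0.0076,0.24,0,0,0.008],[0,-0.0076,0.3,0,0,0.008],[0,-0.0076,0.34,0,0,0.008],[0,-0.0076,0.358,0,0,0.008],[0,-0.0076,0.358,0,0,0.008]]

```text
time_s: 4.4
tcp_pos: [0.5435, 0.2722, 0.0196]
tool_rot: [-2.674, -1.647, 0.004]
force: [0.9, 0.6, 0.2]
gripper_width: 0.0518
grasp_force: 0.0
```

Call:
jog_arm:
  targets:
    - [[0,0,0,0,0,0],[0,0,0,0,0,0],[0,0,0,0,0,0],[0,0,0,0,0,0],[0,0,0,0,0,0],[0,0,0,0,0,0]]
  gripper: 1
  squeeze: 15

```text
time_s: 5.0
tcp_pos: [0.5456, 0.2729, 0.0223]
tool_rot: [2.675, 1.647, 0.003]
force: [-0.3, -0.1, 5.5]
gripper_width: 0.0272
grasp_force: 15.0
```

Call:
jog_arm:
  targets:
    - [[0,0,-0.06,0,0,0],[0,0,-0.13,0,0,0],[0,0,-0.21,0,0,0],[0,0,-0.28,0,0,0],[-0.08,0.06,-0.3,0,0,0],[-0.16,0.11,-0.3,0,0,0],[-0.24,0.17,-0.29,0,0,0],[-0.286,0.2,-0.23,0,0,0],[-0.286,0.2,-0.15,0,0,0],[-0.286,0.2,-0.08,0,0,0],[-0.286,0.2,-0.03,0,0,0],[-0.286,0.2,0.003,0,0,0],[-0.286,0.2,0.007,0,0,0],[-0.286,0.2,0.007,0,0,0]]

```text
time_s: 6.4
tcp_pos: [0.5691, 0.0997, 0.017]
tool_rot: [-2.675, -1.647, 0.002]
force: [0.5, 0.0, -0.7]
gripper_width: 0.0275
grasp_force: 15.0
```

Run:
```python
from h import *
s=sense();print(s['tcp_pos'],s['gripper_width'],s['grasp_force'],s['force'],s['q'])
# long panel pose from the top camera (far from arm)
im,de=capture('top')
r=trace('panel_long_batten','top')[0]; P=cloud('top',de,r['region'])
print(r['conf'],len(P))
# RANSAC plane w/ 35deg tilt
rng=np.random.default_rng(0);best=(0,)
for _ in range(2000):
    a,b,c=P[rng.choice(len(P),3,False)];n=np.cross(b-a,c-a);l=np.linalg.norm(n)
    if l<1e-6: continue
    n/=l; n*=np.sign(n[2])
    if abs(n[2]-np.cos(np.deg2rad(35)))>.03: continue
    k=np.sum(abs((P-a)@n)<.002)
    if k>best[0]:best=(k,n,a)
k,n,a=best; I=abs((P-a)@n)<.003
Q=P[I];c=Q.mean(0);n=np.linalg.svd(Q-c)[2][2];n*=np.sign(n[2])
print('plane',k,n,np.rad2deg(np.arccos(n[2])),'uphill yaw',np.arctan2(-n[1],-n[0]))
z=np.array([0,0,1.]);x=z-n*(z@n);x/=np.linalg.norm(x);y=np.cross(n,x)
A=np.all(np.c_[True]) 
L=(P-c)@np.c_[x,y,n]
pl=L[abs(L[:,2])<.004]; bt=L[(L[:,2]>.026)&(L[:,2]<.04)]
for q,nm in((pl,'ply'),(bt,'batten')):
    rc=cv2.minAreaRect(q[:,:2].astype(np.float32)); print(nm,len(q),rc,np.median(q[:,2]), c+np.c_[x,y,n]@np.r_[rc[0],np.median(q[:,2])])
print('axes',x,y,n)
m=mark_of('panel_long_batten','top')[0]; print(m['conf'],m['xy'],at_z('top',[m['xy']],.11))
```

```text
[0.5691085  0.09970276 0.01704128] 0.02749371619346512 14.96879052137956 [ 0.54449294  0.0211838  -0.65485682] [ 2.37070893e-02  4.49983251e-01  1.67926963e+00 -5.66149291e-05
  1.01362945e+00  4.90898700e-01]Traceback (most recent call last):
  File "<stdin>", line 5, in <module>
IndexError: list index out of range
```

Call:
jog_arm:
  targets:
    - [[0,0,0,0,0,0],[0,0,0,0,0,0],[0,0,0,0,0,0],[0,0,-0.06,0,0,0],[0,0,-0.15,0,0,0],[0,0,-0.25,0,0,0],[0,0,-0.35,0,0,0],[0,0,-0.45,0,0,0],[0,0,-0.55,0,0,0],[-0.1,0.02,-0.63,0,0,-0.02],[-0.2,0.05,-0.63,0,0,-0.04],[-0.3,0.08,-0.63,0,0,-0.057],[-0.4,0.11,-0.63,0,0,-0.057],[-0.5,0.13,-0.63,0,0,-0.057],[-0.6,0.15,-0.63,0,0,-0.057],[-0.6,0.15,-0.63,0,0,-0.057],[-0.6,0.15,-0.63,0,0,-0.057]]
  gripper: 0.45

```text
time_s: 8.2
tcp_pos: [0.5004, -0.2047, 0.3325]
tool_rot: [2.344, 2.091, -0.001]
force: [-0.3, -0.5, -0.6]
gripper_width: 0.0519
grasp_force: 0.0
```

```bash
cat > panel.py <<'E'
from h import *
def look(n):
    im,de=shot(n,'p_'+n)
    rr=trace('panel_long_batten',n)
    if not rr: print(n,'none');return
    r=rr[0]; P=cloud(n,de,r['region'])
    print(n,r['conf'],r['bbox'],len(P))
    rng=np.random.default_rng(0);best=(0,)
    for _ in range(1500):
        a,b,c=P[rng.choice(len(P),3,False)];v=np.cross(b-a,c-a);l=np.linalg.norm(v)
        if l<1e-6: continue
        v/=l; v*=np.sign(v[2])
        if abs(v[2]-np.cos(np.deg2rad(35)))>.03: continue
        k=np.sum(abs((P-a)@v)<.002)
        if k>best[0]:best=(k,v,a)
    k,v,a=best; Q=P[abs((P-a)@v)<.003];c=Q.mean(0);v=np.linalg.svd(Q-c,full_matrices=False)[2][2];v*=np.sign(v[2])
    print('plane',k,v.round(4),'tilt',np.rad2deg(np.arccos(v[2])),'yaw',np.arctan2(-v[1],-v[0]))
    z=np.array([0,0,1.]);x=z-v*(z@v);x/=np.linalg.norm(x);y=np.cross(v,x);M=np.c_[x,y,v]
    L=(P-c)@M
    for lo,hi,nm in((-.004,.004,'ply'),(.005,.011,'strip'),(.026,.04,'batten')):
        q=L[(L[:,2]>lo)&(L[:,2]<hi)]
        if len(q)<20: continue
        rc=cv2.minAreaRect(q[:,:2].astype(np.float32));h=np.median(q[:,2]); print(nm,len(q),[np.round(t,4) for t in rc],h.round(4),(c+M@np.r_[rc[0],h]).round(4), 'pct x',np.percentile(q[:,0],[1,99]).round(4),'y',np.percentile(q[:,1],[1,99]).round(4))
    m=mark_of('panel_long_batten',n); print([(t['conf'],t['xy']) for t in m[:2]])
    t=m[0]; o,d=rays(n,[t['xy']]); print('mark on batten-centre plane',(o+d[0]*(((c+.016*v)-o)@v/(d[0]@v))).round(4))
if __name__=='__main__':
    look('wrist'); look('top'); print(sense()['tcp_pos'],sense()['q'])
E
python3 panel.py
```

```text
wrist 0.6 [293.9, 135.6, 438.9, 247.8] 14673
plane 10310 [-0.5712  0.0533  0.819 ] tilt 35.0106516970271 yaw -0.09301818564372322
ply 10540 [array([-0.0176, -0.0021]), array([0.1103, 0.1813]), np.float64(89.534)] 0.0 [ 0.5465 -0.1826  0.0865] pct x [-0.1053  0.0718] y [-0.056  0.052]
strip 1951 [array([-0.0175, -0.0021]), array([0.1023, 0.1208]), np.float64(89.7091)] 0.0079 [ 0.5421 -0.1823  0.0931] pct x [-0.0756  0.042 ] y [-0.0528  0.0487]
batten 1565 [array([-0.0172, -0.0021]), array([0.0797, 0.0228]), np.float64(89.4995)] 0.0318 [ 0.5287 -0.181   0.1129] pct x [-0.0279 -0.0061] y [-0.0407  0.0376]
[(0.74, [348.4, 189.1])]
mark on batten-centre plane [ 0.5374 -0.1803  0.0996]
top 0.57 [407.3, 199.7, 471.2, 277.2] 3630
plane 1969 [-0.5692  0.052   0.8206] tilt 34.859400592848296 yaw -0.09118632241592674
ply 2559 [array([-0.0089, -0.0028]), array([0.1131, 0.1833]), np.float64(89.6552)] 0.0001 [ 0.5458 -0.188   0.0863] pct x [-0.0972  0.0815] y [-0.0555  0.0526]
strip 444 [array([-0.0006, -0.0015]), array([0.1031, 0.1369]), np.float64(88.9811)] 0.0078 [ 0.5483 -0.1869  0.0973] pct x [-0.0674  0.051 ] y [-0.0526  0.0497]
batten 379 [array([-0.0082, -0.0012]), array([0.0252, 0.0796]), np.float64(0.6035)] 0.0318 [ 0.5284 -0.1848  0.1127] pct x [-0.0198  0.0036] y [-0.0396  0.0377]
[(0.55, [439.8, 243.9])]
mark on batten-centre plane [ 0.5378 -0.1907  0.1003]
[ 0.50185217 -0.20047376  0.33258744] [-5.40430588e-01  6.67475027e-02  1.46249488e+00  3.08258593e-04
  1.61219542e+00 -4.33617431e-01]
```

```bash
cat >> h.py <<'E'
def pan(p,x,n):
    """tool holding a panel with x axis x and normal n"""
    n=n/np.linalg.norm(n); x=x-n*(x@n); x/=np.linalg.norm(x); return np.array(p,float),np.c_[np.cross(n,x),x,-n]
N=np.array([-.5712,.0533,.819]);N/=np.linalg.norm(N);BT=np.array([.5287,-.182,.1129])
X=np.array([0,0,1.])-N*N[2];X/=np.linalg.norm(X)
E
python3 - <<'E'
from h import *
T=now(); 
for d in(.10,-.018): print(rel(T,pan(BT+N*d,X,N)).tolist(), (BT+N*d).round(4))
E
```

```text
[0.0408, -0.0654, 0.2756, -0.0972, 0.0006, -0.0021] [ 0.4716 -0.1767  0.1948]
[0.0426, 0.07, 0.4689, -0.0972, 0.0006, -0.0021] [ 0.539  -0.183   0.0982]
```

Call:
jog_arm:
  targets:
    - [[0.041,-0.065,0.1,-0.024,0,-0.001],[0.041,-0.065,0.19,-0.048,0,-0.002],[0.041,-0.065,0.276,-0.072,0,-0.002],[0.041,-0.065,0.276,-0.0972,0.0006,-0.002],[0.041,-0.065,0.276,-0.0972,0.0006,-0.002],[0.041,-0.065,0.276,-0.0972,0.0006,-0.002]]

```text
time_s: 9.1
tcp_pos: [0.4692, -0.1756, 0.1917]
tool_rot: [1.954, 1.773, 0.559]
force: [-0.5, -0.7, 0.3]
gripper_width: 0.0516
grasp_force: 0.0
```

Run:
```python
from h import *
T=now();s=sense(); print(T[0],s['q'])
for d in(.10,.03,-.018): print(rel(T,pan(BT+N*d,X,N)).tolist())
import panel; panel.look('wrist')
```

```text
[ 0.46917102 -0.1756366   0.19171418] [-0.78325888 -0.28609352  2.19805677  0.52607398  0.81053489 -0.97217672]
[-0.0016, 0.0076, -0.0022, -0.0006, -0.0001, -0.0007]
[-0.0017, 0.0081, 0.1378, -0.0006, -0.0001, -0.0007]
[-0.0017, 0.0085, 0.2338, -0.0006, -0.0001, -0.0007]
wrist 0.78 [207.6, 167.9, 434.6, 299.8] 26296
plane 19890 [-0.5739  0.0617  0.8166] tilt 35.25095833862028 yaw -0.10702052298705406
ply 20076 [array([-0.0005, -0.007 ]), array([0.1809, 0.1102]), np.float64(0.6034)] -0.0 [ 0.5488 -0.1893  0.0909] pct x [-0.089  0.088] y [-0.0556  0.0477]
strip 2970 [array([-0.0002, -0.0069]), array([0.1203, 0.1018]), np.float64(0.6558)] 0.008 [ 0.5444 -0.1887  0.0976] pct x [-0.0589  0.0571] y [-0.0575  0.0442]
batten 3080 [array([-0.0002, -0.0066]), array([0.0216, 0.0795]), np.float64(0.2348)] 0.0319 [ 0.5307 -0.1869  0.1171] pct x [-0.0111  0.0103] y [-0.0451  0.0328]
[(0.55, [322.2, 241.6])]
mark on batten-centre plane [ 0.5412 -0.1889  0.1052]
```

Run:
```python
from h import *
import panel; panel.look('wrist')
for i in range(3): print(sense()['tcp_pos'],sense()['tool_rot'])
print(rel(now(),pan(BT+N*.1,X,N)).tolist())
```

```text
wrist 0.74 [200.0, 163.7, 424.8, 297.1] 26535
plane 20083 [-0.5708  0.0581  0.819 ] tilt 35.014400528956 yaw -0.10142069063759733
ply 20289 [array([ 0.0008, -0.0061]), array([0.1103, 0.1809]), np.float64(89.997)] -0.0 [ 0.5455 -0.1863  0.0865] pct x [-0.0878  0.0894] y [-0.0558  0.0484]
strip 2991 [array([ 0.001 , -0.0061]), array([0.1201, 0.1022]), np.float64(0.009)] 0.0079 [ 0.5411 -0.1858  0.0931] pct x [-0.0572  0.059 ] y [-0.0567  0.0449]
batten 3081 [array([ 0.001 , -0.0063]), array([0.0805, 0.0218]), np.float64(89.737)] 0.0319 [ 0.5274 -0.1846  0.1128] pct x [-0.0099  0.0115] y [-0.0446  0.0333]
[(0.81, [313.1, 236.9])]
mark on batten-centre plane [ 0.5365 -0.1849  0.0997]
[ 0.47291151 -0.17860433  0.19635772] [1.9462369  1.77147891 0.55796278]
[ 0.47291151 -0.17860433  0.19635772] [1.9462369  1.77147891 0.55796278]
[ 0.47291151 -0.17860433  0.19635772] [1.9462369  1.77147891 0.55796278]
[0.0036, -0.0043, 0.0008, 0.0003, 0.0004, -0.0]
```

```bash
cat >> h.py <<'E'
BT=np.array([.5278,-.1846,.1128]);N=R.from_euler('z',-.007).apply(N)
X=np.array([0,0,1.])-N*N[2];X/=np.linalg.norm(X)
E
python3 - <<'E'
from h import *
for i in range(3): 
    camera_params('wrist'); print(rel(now(),pan(BT-N*.018,X,N)).tolist()); capture('wrist')
E
```

```text
[-0.0013, -0.0058, 0.2362, 0.0003, -0.0002, 0.0009]
[-0.0016, -0.0047, 0.2358, 0.0002, -0.0003, 0.0008]
[-0.0018, -0.0038, 0.2356, 0.0001, -0.0003, 0.0008]
```

Call:
jog_arm:
  targets:
    - [[-0.0016,-0.0045,0.08,0,0,0.0008],[-0.0016,-0.0045,0.14,0,0,0.0008],[-0.0016,-0.0045,0.19,0,0,0.0008],[-0.0016,-0.0045,0.225,0,0,0.0008],[-0.0016,-0.0045,0.235,0,0,0.0008],[-0.0016,-0.0045,0.235,0,0,0.0008],[-0.0016,-0.0045,0.235,0,0,0.0008]]

```text
time_s: 10.25
tcp_pos: [0.5367, -0.1853, 0.0976]
tool_rot: [1.954, 1.766, 0.56]
force: [1.1, 0.6, -0.4]
gripper_width: 0.0516
grasp_force: 0.0
```

Call:
jog_arm:
  targets:
    - [[0,0,0,0,0,0],[0,0,0,0,0,0],[0,0,0,0,0,0],[0,0,0,0,0,0],[0,0,0,0,0,0],[0,0,0,0,0,0]]
  gripper: 1
  squeeze: 45

```text
time_s: 10.85
tcp_pos: [0.5373, -0.1855, 0.0979]
tool_rot: [1.953, 1.765, 0.56]
force: [0.8, 0.6, 4.7]
gripper_width: 0.0214
grasp_force: 45.0
```

Run:
```python
from h import *
T=now();s=sense(); print(s['tcp_pos'],s['force'],s['q'])
print('err',rel(T,pan(BT-N*.018,X,N)))
print('lift',rel(T,(T[0]+N*.06,T[1])).tolist(),rel(T,(T[0]+np.array([-.06,0.03,.2]),T[1])).tolist())
a=-.040; 
def hold(x,z,th):  # panel in carrier: near bottom edge at (x,z) carrier frame, tilt th
    Rz=R.from_euler('z',a).as_matrix(); u=np.array([np.cos(th),0,np.sin(th)]);n=np.array([-np.sin(th),0,np.cos(th)])
    return pan(np.array([.5648,.2689,0])+Rz@(np.array([x,0,z])+.09*u+.020*n),Rz@u,Rz@n)
t=np.deg2rad(13)
H=hold(-.07,.25,t); print(H[0],rel(T,H).tolist())
```

```text
[ 0.53730635 -0.18554647  0.09793993] [0.80068743 0.62666676 4.72305193] [-0.67266719  0.0568364   2.13815691  0.68611429  0.51621253 -1.1030663 ]
err [-0.      0.0014  0.0007  0.0002 -0.0002 -0.0002]
lift [0.0002, 0.0002, -0.12, 0.0, 0.0, 0.0] [0.0484, 0.1273, -0.3993, 0.0, 0.0, 0.0]
[0.57798373 0.26837237 0.289733  ] [0.9121, 0.2114, -0.3182, 0.0614, 0.0037, -0.0089]
```

Call:
jog_arm:
  targets:
    - [[0,0,-0.05,0,0,0],[0,0,-0.12,0,0,0],[0.01,0.04,-0.2,0,0,0],[0.03,0.08,-0.28,0,0,0],[0.04,0.11,-0.35,0,0,0],[0.05,0.127,-0.4,0,0,0],[0.14,0.14,-0.39,0.01,0,-0.001],[0.23,0.15,-0.38,0.02,0.001,-0.002],[0.32,0.16,-0.375,0.03,0.0015,-0.003],[0.41,0.165,-0.365,0.04,0.002,-0.005],[0.5,0.175,-0.355,0.05,0.003,-0.007],[0.59,0.18,-0.345,0.06,0.0037,-0.0089],[0.68,0.19,-0.34,0.0614,0.0037,-0.0089],[0.76,0.195,-0.33,0.0614,0.0037,-0.0089],[0.84,0.205,-0.325,0.0614,0.0037,-0.0089],[0.89,0.21,-0.32,0.0614,0.0037,-0.0089],[0.912,0.2115,-0.318,0.0614,0.0037,-0.0089],[0.912,0.2115,-0.318,0.0614,0.0037,-0.0089],[0.912,0.2115,-0.318,0.0614,0.0037,-0.0089],[0.912,0.2115,-0.318,0.0614,0.0037,-0.0089]]

```text
time_s: 12.85
tcp_pos: [0.5773, 0.267, 0.2889]
tool_rot: [2.144, 2.057, 0.232]
force: [-0.8, 0.0, -2.1]
gripper_width: 0.022
grasp_force: 45.0
```

```bash
cat >> h.py <<'E'
CC=np.array([.5648,.2689,0]); CA=-.040
def hold(x,z,deg,dy=0):
    th=np.deg2rad(deg);Rz=R.from_euler('z',CA).as_matrix(); u=np.array([np.cos(th),0,np.sin(th)]);n=np.array([-np.sin(th),0,np.cos(th)])
    return pan(CC+Rz@(np.array([x,dy,z])+.09*u+.020*n),Rz@u,Rz@n)
E
python3 - <<'E'
from h import *
capture('wrist');capture('wrist')
T=now();s=sense(); print(s['tcp_pos'],s['force'],s['gripper_width'],s['q'])
print('err',rel(T,hold(-.07,.25,13)))
im,de=shot('top','t2'); shot('scene','s2')
P=cloud('top',de,np.ones(de.shape,bool))
# ply top plane in the hand, tool frame
L=(P-T[0])@T[1]   # x=panel y, y=panel x, z=-n
b=L[(abs(L[:,0])<.07)&(abs(L[:,1])<.12)&(abs(L[:,2]-.014)<.006)]
print('ply pts',len(b),np.median(b[:,2]),np.percentile(b,[1,99],axis=0).round(4),[np.round(v,4) for v in cv2.minAreaRect(b[:,:2].astype(np.float32))])
m=(P[:,2]>.04)&(P[:,2]<.056)&(abs(P[:,0]-.566)<.14)&(abs(P[:,1]-.267)<.1); q=P[m]; print('carrier',len(q),q[:,:2].min(0),q[:,:2].max(0))
E
```

```text
[0.5775826  0.26717591 0.28927565] [ 0.36074021 -0.41891029 -1.46429229] 0.021828070692285824 [ 0.34048098  0.15684668  1.46678188 -0.08534076  1.30916031  0.39591524]
err [ 0.0024  0.0009 -0.0007 -0.0003 -0.0001 -0.0003]
ply pts 2511 0.014086616603442284 [[-0.0567 -0.0878  0.0084]
 [ 0.0423  0.0895  0.0178]] [array([-0.0021,  0.0005]), array([0.1808, 0.1099]), np.float64(89.8084)]
carrier 1351 [0.45076713 0.19196246] [0.6783423  0.32076658]
```

```bash
sed -i 's/CC=np.array(.*\]); CA/CC=np.array([.565,.269,0]); CA/' h.py
python3 - <<'E'
from h import *
T=now()
for a in((-.075,.15,13),(-.075,.062,13)): print(rel(T,hold(*a)).tolist())
E
```

```text
[0.0016, -0.0534, 0.1923, -0.0002, -0.0001, -0.0003]
[0.0014, -0.0927, 0.3638, -0.0002, -0.0001, -0.0003]
```

View pics/s2.png

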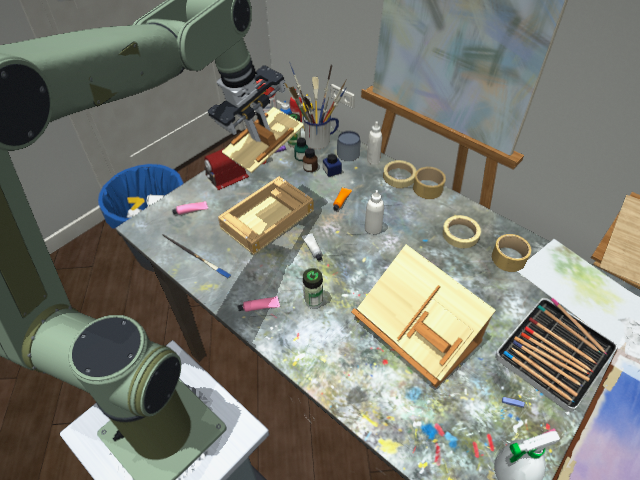

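The scene picture shows the long panel held level in the gripper, batten up, at (262,140). The carrier at (268,213) is empty, the white tube lies on the table at (315,245), and the short panel is still on the rest at (435,330).

Call:
jog_arm:
  targets:
    - [[0.0015,-0.025,0.09,0,0,0],[0.0015,-0.0534,0.19,0,0,0],[0.0015,-0.073,0.28,0,0,0],[0.0015,-0.088,0.34,0,0,0],[0.0015,-0.0927,0.3638,0,0,0],[0.0015,-0.0927,0.3638,0,0,0],[0.0015,-0.0927,0.3638,0,0,0],[0.0015,-0.0927,0.3638,0,0,0]]

```text
time_s: 13.85
tcp_pos: [0.5754, 0.2705, 0.1047]
tool_rot: [2.141, 2.056, 0.242]
force: [-0.5, 0.9, -2.0]
gripper_width: 0.0219
grasp_force: 45.0
```

Run:
```python
from h import *
def avg():
    a=[]
    for i in range(4): capture('top'); a.append(sense())
    return np.mean([s['tcp_pos'] for s in a],0),R.from_rotvec([s['tool_rot'] for s in a]).mean().as_matrix()
T=avg(); print('err',rel(T,hold(-.075,.062,13)),sense()['force'])
for a in((-.075,.040,13),(-.075,.0285,13),(-.080,.0275,13),(-.090,.0265,13),(-.1005,.0255,13)): print(a,rel(T,hold(*a)).tolist())
im,de=capture('top'); cv2.imwrite('pics/t3.png',cv2.resize(im[150:310,170:300,::-1],None,fx=3.6,fy=3.6,interpolation=cv2.INTER_CUBIC))
im,de=capture('top'); P=cloud('top',de,np.ones(de.shape,bool))
Rz=R.from_euler('z',CA).as_matrix(); L=(P-CC)@Rz
q=L[(L[:,0]>-.13)&(L[:,0]<-.085)&(abs(L[:,1])<.065)&(L[:,2]>.04)&(L[:,2]<.054)]; print('near lip top: x',np.percentile(q[:,0],[1,5,95,99]).round(4),'y',np.percentile(q[:,1],[1,99]).round(4))
```

```text
err [-0.0035 -0.0036  0.0036  0.0003 -0.0004 -0.0001] [ 0.7463454   0.07326013 -2.02694968]
(-0.075, 0.04, 13) [-0.0036, -0.0136, 0.0465, 0.0003, -0.0004, -0.0001]
(-0.075, 0.0285, 13) [-0.0037, -0.0188, 0.0689, 0.0003, -0.0004, -0.0001]
(-0.08, 0.0275, 13) [-0.0037, -0.029, 0.0685, 0.0003, -0.0004, -0.0001]
(-0.09, 0.0265, 13) [-0.0037, -0.0489, 0.0659, 0.0003, -0.0004, -0.0001]
(-0.1005, 0.0255, 13) [-0.0037, -0.0698, 0.0631, 0.0003, -0.0004, -0.0001]
near lip top: x [-0.1127 -0.1116 -0.0865 -0.0852] y [-0.0639  0.0606]
```

View pics/t3.png

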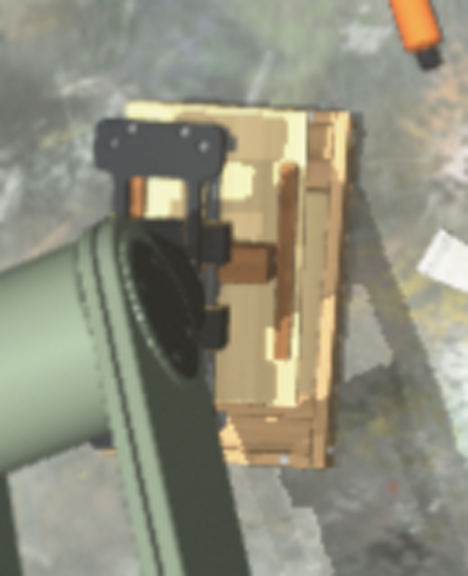

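Call:
jog_arm:
  targets:
    - [[-0.0037,-0.0136,0.0465,0,0,0],[-0.0037,-0.016,0.058,0,0,0],[-0.0037,-0.0188,0.068,0,0,0],[-0.0037,-0.0188,0.068,0,0,0],[-0.0037,-0.029,0.068,0,0,0],[-0.0037,-0.039,0.067,0,0,0],[-0.0037,-0.049,0.0655,0,0,0],[-0.0037,-0.06,0.064,0,0,0],[-0.0037,-0.07,0.063,0,0,0],[-0.0037,-0.07,0.063,0,0,0],[-0.0037,-0.07,0.063,0,0,0],[-0.0037,-0.07,0.063,0,0,0]]

```text
time_s: 15.35
tcp_pos: [0.5458, 0.269, 0.0628]
tool_rot: [2.143, 2.058, 0.234]
force: [-0.3, -1.0, -1.5]
gripper_width: 0.0217
grasp_force: 45.0
```

Run:
```python
from h import *
a=[]; 
for i in range(5): im,de=capture('wrist'); a.append(sense())
T=np.mean([s['tcp_pos'] for s in a],0),R.from_rotvec([s['tool_rot'] for s in a]).mean().as_matrix()
print('err',rel(T,hold(-.1005,.0255,13)),a[-1]['force'],a[-1]['torque'],a[-1]['gripper_width'])
for b in((-.1008,.0252,10),(-.101,.0248,7),(-.101,.0244,5),(-.101,.024,3),(-.101,.0235,1),(-.101,.0230,0),(-.0955,.0230,0),(-.090,.0230,0),(-.090,.0222,0)): print(b,rel(T,hold(*b)).tolist())
# far lip inner edge and panel far end, seen from the wrist and top
Rz=R.from_euler('z',CA).as_matrix()
for n in('wrist','top'):
    im,de=capture(n); L=(cloud(n,de,np.ones(de.shape,bool))-CC)@Rz
    q=L[(L[:,0]>.075)&(L[:,0]<.12)&(abs(L[:,1])<.055)&(L[:,2]>.044)&(L[:,2]<.053)]
    p=L[(L[:,0]>.03)&(L[:,0]<.1)&(abs(L[:,1])<.055)&(L[:,2]>.058)&(L[:,2]<.09)]
    print(n,len(q),np.percentile(q[:,0],[1,5,95,99]).round(4) if len(q) else '',np.percentile(q[:,2],50) if len(q) else '','panel far',len(p),np.percentile(p,[99],axis=0).round(4) if len(p) else '')
cv2.imwrite('pics/w4.png',im[...,::-1])
```

```text
err [ 0.0016  0.0045 -0.004  -0.0003 -0.0002 -0.0001] [-0.04714825 -0.54457285 -1.90900184] [-0.01613352  0.26202888  0.01801701] 0.021835273239402857
(-0.1008, 0.0252, 10) [0.0016, 0.0057, 0.0059, 0.008, -0.0002, -0.0001]
(-0.101, 0.0248, 7) [0.0016, 0.0065, 0.0162, 0.0163, -0.0002, -0.0001]
(-0.101, 0.0244, 5) [0.0016, 0.0069, 0.0234, 0.0219, -0.0002, -0.0001]
(-0.101, 0.024, 3) [0.0015, 0.0072, 0.0306, 0.0274, -0.0002, -0.0001]
(-0.101, 0.0235, 1) [0.0015, 0.0071, 0.038, 0.033, -0.0002, -0.0001]
(-0.101, 0.023, 0) [0.0015, 0.0069, 0.0422, 0.0358, -0.0002, -0.0001]
(-0.0955, 0.023, 0) [0.0015, 0.0176, 0.0446, 0.0358, -0.0002, -0.0001]
(-0.09, 0.023, 0) [0.0015, 0.0284, 0.0471, 0.0358, -0.0002, -0.0001]
(-0.09, 0.0222, 0) [0.0015, 0.028, 0.0486, 0.0358, -0.0002, -0.0001]
wrist 5552 [0.0879 0.0896 0.1106 0.112 ] 0.047838193292174855 panel far 10867 [[0.0711 0.0539 0.0699]]
top 603 [0.083  0.0841 0.1117 0.1134] 0.04805243593371178 panel far 549 [[0.073  0.0513 0.0727]]
```

Call:
jog_arm:
  targets:
    - [[0.0008,0.0035,0.0079,0.008,0,0],[0.0008,0.004,0.013,0.012,0,0],[0.0008,0.0043,0.0182,0.0163,0,0],[0.0008,0.0045,0.022,0.019,0,0],[0.0008,0.0047,0.0254,0.0219,0,0],[0.0008,0.0047,0.0254,0.0219,0,0],[0.0008,0.0047,0.0254,0.0219,0,0]]

```text
time_s: 16.4
tcp_pos: [0.5508, 0.2692, 0.0508]
tool_rot: [2.22, 2.132, 0.094]
force: [-0.1, -0.1, -2.1]
gripper_width: 0.0218
grasp_force: 45.0
```

Run:
```python
from h import *
a=[]; 
for i in range(4): im,de=capture('wrist'); a.append(sense())
T=np.mean([s['tcp_pos'] for s in a],0),R.from_rotvec([s['tool_rot'] for s in a]).mean().as_matrix()
print('err',rel(T,hold(-.101,.0244,5)),a[-1]['force'],a[-1]['torque'])
Rz=R.from_euler('z',CA).as_matrix()
for n in('wrist','top'):
    im,de=capture(n); L=(cloud(n,de,np.ones(de.shape,bool))-CC)@Rz
    cv2.imwrite(f'pics/5{n}.png',im[...,::-1])
    h=np.histogram2d(L[(abs(L[:,1])<.03)][:,0],L[abs(L[:,1])<.03][:,2],bins=[np.arange(.06,.12,.003),[0,.03,.036,.041,.045,.051,.07]])[0].astype(int)
    print(n);print(h)
```

```text
err [ 0.0006  0.0026 -0.0022 -0.     -0.0002  0.    ] [-0.0478307  -0.12267572 -2.1652446 ] [-0.09590684  0.09832422  0.01200438]
wrist
[[  0   0   0 446  11   0]
 [  0   0   0 429  37   0]
 [  0   0   0 390  85   0]
 [  0   0   0 362 139   0]
 [  0   0   0 287 254   0]
 [  0   0   0 117 102   0]
 [  0   0   0   1   3   0]
 [  0   0  24 398 759   0]
 [  0   0   0   0 623   0]
 [  1   0   0   0 597   0]
 [414   0   0   0 596   0]
 [198   0   0   0 586   0]
 [  0   0   0   0 591   0]
 [  0   0   0   0 565   0]
 [  0   0   0   0 547   0]
 [  0   0   0   1 643   0]
 [  0   0   0   0 556   0]
 [  0   0   0   0 191   0]
 [  0   0   0   0   0   0]]
top
[[ 0  0  2  7  2  0]
 [ 0  0  0  6  3  0]
 [ 0  0  0  6  5  0]
 [ 0  0  0  1  5  0]
 [ 0  0  0  5  5  0]
 [ 0  0  1  4  3  0]
 [ 2  0  0  0  0  0]
 [13  0  0  2  5  2]
 [ 7  0  0  0 24  1]
 [ 0  0  0  3 27  2]
 [ 0  0  0  2 29  2]
 [ 0  0  0  3 30  4]
 [ 0  0  0  0 29  2]
 [ 0  0  0  2 32  1]
 [ 0  0  0  3 29  0]
 [ 0  0  0  5 31  2]
 [ 0  0  0  3 26  2]
 [ 0  0  0  4 28  0]
 [ 0  0  0  0  0  0]]
```

View pics/5wrist.png

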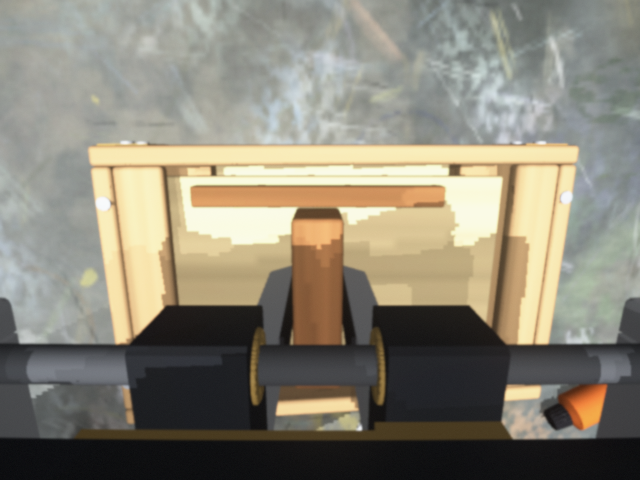

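Call:
jog_arm:
  targets:
    - [[0,0.0014,0.0045,0.0035,0,0],[0,0.0022,0.009,0.007,0,0],[0,0.003,0.0132,0.0105,0,0],[0,0.0036,0.0175,0.0139,0,0],[0,0.0036,0.0175,0.0139,0,0],[0,0.0036,0.0175,0.0139,0,0]]

```text
time_s: 17.3
tcp_pos: [0.5542, 0.2691, 0.0425]
tool_rot: [-2.265, -2.176, -0.002]
force: [0.9, -0.4, -0.7]
gripper_width: 0.0216
grasp_force: 45.0
```

```bash
cat > chk.py <<'E'
from h import *
a=[]; 
for i in range(4): im,de=capture('wrist'); a.append(sense())
T=np.mean([s['tcp_pos'] for s in a],0),R.from_rotvec([s['tool_rot'] for s in a]).mean().as_matrix()
print('to centre',rel(T,hold(-.09,.0225,0)),a[-1]['force'],a[-1]['torque'])
Rz=R.from_euler('z',CA).as_matrix(); L=(cloud('wrist',de,np.ones(de.shape,bool))-CC)@Rz
x,y,z=L.T
q=(abs(y)<.05)&(abs(x)<.11)
lip=q&(z>.044)&(z<.052)
f=lambda v:np.percentile(v,[1,99]).round(4) if len(v) else None
print('far lip x',f(x[lip&(x>.07)]),'near lip x',f(x[lip&(x<-.07)]),'lip z',np.median(z[lip]).round(4))
p=q&(z>.022)&(z<.0345)
A=np.c_[x[p],y[p],np.ones(p.sum())];k=np.linalg.lstsq(A,z[p],rcond=None)[0]; k=np.linalg.lstsq(A[abs(A@k-z[p])<.002],z[p][abs(A@k-z[p])<.002],rcond=None)[0]
print('panel x',f(x[p]),'ztop plane',k.round(4))
s=(abs(x)<.05)&(z>.03)&(z<.04); print('strips y',f(y[s]),'x',f(x[s]))
w=(abs(x)<.07)&(z>.044)&(z<.052)&(abs(y)<.08); print('walls y +',f(y[w&(y>.05)]),'-',f(y[w&(y<-.05)]))
bt=(abs(x)<.04)&(abs(y)<.05)&(z>.052)&(z<.066); print('batten x',f(x[bt]),'y',f(y[bt]))
E
python3 chk.py
```

```text
to centre [ 0.0006  0.0224  0.0001  0.0001 -0.0002 -0.    ] [ 0.38112243  0.144004   -1.11702427] [-0.03076958  0.04678488  0.00978311]
far lip x [0.0815 0.1097] near lip x [-0.1097 -0.0822] lip z 0.0477
panel x [-0.087  0.09 ] ztop plane [ 0.0048 -0.0005  0.0284]
strips y [-0.0625  0.0506] x [-0.0486  0.0469]
walls y + [0.0604 0.0693] - [-0.0697 -0.0608]
batten x [-0.0313  0.0087] y [-0.039   0.0395]
```

Call:
jog_arm:
  targets:
    - [[0,0.006,0,0,0,0],[0,0.012,0,0,0,0],[0,0.018,0,0,0,0],[0,0.0218,0,0,0,0],[0,0.0218,0,0,0,0],[0,0.0218,0,0,0,0]]

```text
time_s: 18.1
tcp_pos: [0.565, 0.2687, 0.0426]
tool_rot: [-2.266, -2.176, -0.003]
force: [0.8, -0.9, -0.5]
gripper_width: 0.0216
grasp_force: 45.0
```

```bash
python3 chk.py
python3 - <<'E'
from h import *
im,de=shot('wrist','w6')
E
```

```text
to centre [ 0.0006  0.0004  0.0001  0.0001 -0.0002 -0.    ] [ 1.15546929 -0.59302517 -0.89236912] [-0.03016521  0.0641446   0.01341172]
far lip x [0.0815 0.1097] near lip x [-0.1097 -0.0819] lip z 0.0478
panel x [-0.0879  0.0869] ztop plane [ 0.005  -0.0006  0.0283]
strips y [-0.0626  0.0505] x [-0.0487  0.0488]
walls y + [0.0604 0.0693] - [-0.0698 -0.0608]
batten x [-0.0203  0.0198] y [-0.0391  0.0395]
```

View pics/w6.png

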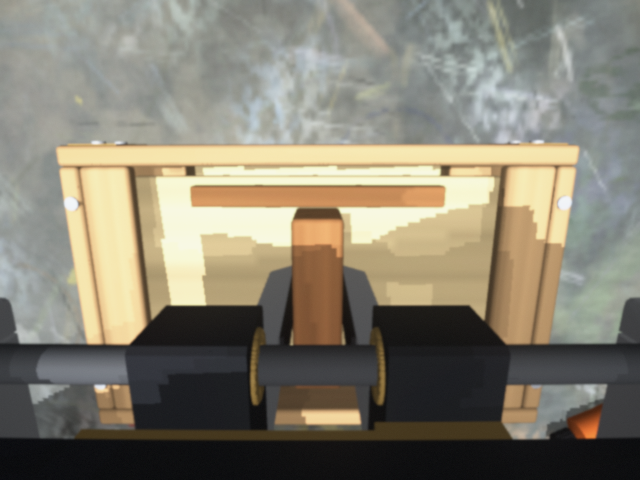

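The wrist picture shows the panel centred, with its batten at column 318 between lip edges at 135 and 502 and both ends hidden under the lips. Releasing.

Call:
jog_arm:
  targets:
    - [[0,0,0,0,0,0],[0,0,0,0,0,0],[0,0,0,0,0,0],[0,0,0,0,0,0],[0,0,-0.03,0,0,0],[0,0,-0.08,0,0,0],[0,0,-0.15,0,0,0],[0,0,-0.24,0,0,0],[0,0,-0.33,0,0,0],[0,0,-0.42,0,0,0],[0,0,-0.42,0,0,0],[0,0,-0.42,0,0,0],[0,0,-0.42,0,0,0]]
  gripper: 0.45

```text
time_s: 19.65
tcp_pos: [0.5635, 0.2682, 0.2514]
tool_rot: [-2.264, -2.175, 0.002]
force: [-0.5, -0.5, 0.1]
gripper_width: 0.0517
grasp_force: 0.0
```

```bash
python3 chk.py
python3 - <<'E'
from h import *
shot('wrist','w7'); shot('scene','s7'); print(sense()['gripper_width'],sense()['time_s'])
a=cv2.imread('pics/w7.png');b=cv2.imread('pics/s7.png'); cv2.imwrite('pics/both.png',cv2.resize(np.vstack([a,b]),(450,600)) if 0 else np.hstack([cv2.resize(a,(400,300)),cv2.resize(b,(400,300))]))
E
```

```text
to centre [ 0.002   0.0049  0.4156 -0.0006  0.     -0.    ] [-0.73761325 -0.24645439 -0.03157411] [-0.0595391   0.07348993 -0.05243558]
far lip x [0.0824 0.1097] near lip x [-0.1097 -0.0816] lip z 0.0479
panel x [-0.0833  0.0843] ztop plane [0.0006 0.0001 0.028 ]
strips y [-0.0617  0.1991] x [-0.0491  0.0494]
walls y + [0.0606 0.0692] - [-0.07  -0.061]
batten x [-0.0103  0.0106] y [-0.0393  0.0394]
0.05151767610322785 19.95
```

View pics/both.png

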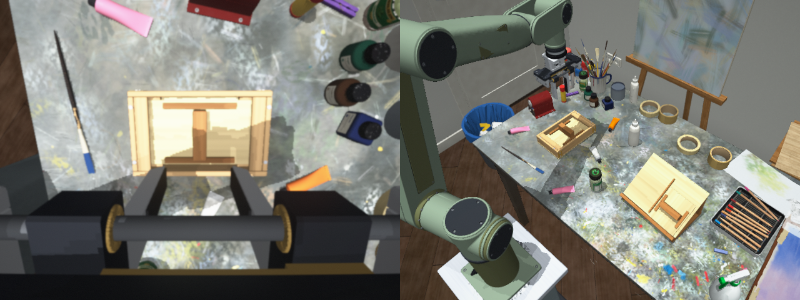

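The panel lies flat, with its top at z 0.028. It is centred (batten x ±0.0105) and both ends are under the lips. The tube is on the table, and the short panel, bottle and jar are where they were.

```bash
python3 -c "
from cell import *
print(finish_job())"
```

```text
the job is handed in; nothing more can be done
None
```

The tube is on the table clear of the carrier, the long panel lies flat and centred under both lips with its batten up, and the job was handed in at about 20 s with the gripper empty and nothing else visibly moved.

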